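Lock the safety cap of the used-blade canister

ROBOT

A 6-joint arm with a two-finger parallel gripper is mounted at the origin on a cart in front of the work surface, level with it; the furniture and walls round the work are solid. World frame = base frame: x ahead of the robot, y to its left, z up, the work surface at z = 0. Lengths are in mm, angles in rad, forces in N, time in s.
With the tool pointing down it reaches from about 325 to 875 mm from the base axis. Payload 4.4 kg.
Tool frame: the origin (TCP) lies between the finger pads; the fingertips stand manip.tip_reach ahead of it and the grasp point (between the pads) lies 5 mm behind it (manip.tip_reach is the distance from the TCP to the fingertips, in mm); z points along the fingers, y is the line along which they close (so a half turn about z gives the same grasp; the last joint's range is limited). The gripper opens to 85 mm and grips with 20 to 120 N. Pads are 22 mm wide; open, the fingers measure 114 mm over their backs; the gripper's body (76 mm by 85 mm) begins 54 mm behind the grasp point. The pads swing forward as they close: fully open they stand 13 mm farther back than shut.
Start: joints at [-1.325, 0.207, 1.542, -0, 1.393, -0.15], TCP at [221.677, -530.553, 245.282] pointing down, gripper open.
Joint ranges: [-2.73, 2.73], [-0.86, 2.22], [0.23, 2.46], [-1.11, 4.25], [0.08, 2.63], [-2.82, 2.82]. Speed limits (rad/s): [2.79, 2.79, 3.14, 3.14, 3.14, 3.14].

INTERFACE

Orientations are given as a unit quaternion [w, x, y, z].
In Python, from cell import manip gives the robot as it stands.
- The arm moves only by the tool apply_moves, never from a script. Its arguments are lists of equal length, an entry for each row: "xyz": the shift along the world's x, y, z in units of 25 mm (1.0 is 25 mm), a list of three; "yaw": the turn about the world's z in units of 6 degrees (1.0 is 6 degrees). A call has 1 to 12 rows; each row is the pose to reach, as a shift and turn from the pose commanded when the call began; what a row does not reach only later rows make up. A row lasts 1/10 s, in which the tool goes at most 50 mm and 8.59 degrees, less where a joint would pass 70% of its speed; a pose out of reach is approached as far as the arm can. A call with a gripper value outside its range is refused whole. "fingers" is the finger opening in mm, from 0 to 85.4, set as the call begins (left out, the last holds). The fingers move at their own pace and stop on an object; the grip force is fixed at half the most. Time passes only in rows, so rows that repeat a pose let the fingers close. It gives the time, the measured TCP pose, the force and the opening at its end, in the units of the state.
- manip.sense(): the state, without advancing time (a new reading comes with each control period).
- manip.grab_frame(name): name is "side" or "top"; returns a dict with "pixels" (400x640x3 uint8, red, green, blue), "fx", "fy", "cx", "cy" (pixels), "pose" (4x4, takes a point from camera to world coordinates). Camera axes: x right, y down, z forward; pixel columns grow to the right and rows downward; lengths in mm; the calibration is good to about 2 mm. A picture is of the moment at which its call begins. There is no depth.
- manip.job_done(): hands the job in, once; it reports no verdict.
The state is a dict: "clock": time; "joint_pos": joint angles; "joint_velocities": joint speeds; "joint_torque": joint torques, N m; "tcp_pos": TCP position; "eef_rot": TCP orientation; "ft_force": force on the tool from outside, world axes, zero at the start; "ft_torque": the same for the moment, N m; "gripper_width": finger opening in mm.
Only numpy, scipy, OpenCV 4.12 (cv2) and the standard library are available. Lean on these libraries where they do the work, as an engineer would, in place of code of your own. Each camera call takes 0.05 s, during which the arm holds its last target. There are 200 camera calls.

TASK

The red safety cap of the yellow used-blade canister has only been laid loosely on the neck. Turn it until its hidden lugs fall into their gaps, press it down against the spring and twist it clockwise (seen from above) to the stop, then let it spring up so that the lugs catch and the cap stays locked. Leave the tape roll, the dark card box and the red marker beside it where they are.

Things in the scene. Friction and masses are not known exactly. Their poses are not given: they have to be found in the camera images.
- canister: yellow round canister with a dark band, screwed to the table by its foot flange (124 mm across, 5 mm thick); body 100 mm across, shoulder 78 mm above the table. It cannot move. Origin: centre of its underside, on the table; z up along its axis. Its yaw tells nothing of where the gaps in the neck are.
- mouth (a point): centre of the canister's neck mouth, 115 mm above the table, hidden under the cap. Round the neck are four ledges with four gaps of about 19 mm between them, 90 degrees apart; where they are is hidden and differs each time (ignore this yaw). Seen from the side, a white band on the neck shows below the skirt while the cap is loose; locked, the skirt just hides it.
- cap: red round cap, 89 mm across, 46 mm high to its flat top, 0.13 kg, with a rib on top. Origin: centre of the skirt's lower rim; z up along its axis. Loose on the neck, 1 to 2 mm of sideways play. Height of the origin above the table: 95 mm on the ledges (start, turns freely), about 90 fallen into the gaps, under 81 pressed past the teeth, 86 locked.
- cap_top (a point): point on the cap's axis at the level of its flat top, 46 mm above the cap's origin; axes as the cap's. From here a straight rib stands 18 mm up, 12 mm thick, 78 mm long along the cap's own x, through the axis; beside it the flat top is free for fingertips to press on and push the rib round.
- lug (a point): one of the cap's four inner lugs (13 mm wide, 5 mm high), 37 mm from the axis on the cap's own x and y, undersides 20 mm above the cap's origin. A gap is never over 90 degrees away. Within about 5 degrees of the gaps the cap falls 5 mm by its own weight on to a sprung seal and cannot be turned unless pressed.
- seal (a point): centre, when free, 132 mm above the table, of the sprung seal in the neck that carries the fallen cap: 0.9 N/mm, first touched with the cap's origin at 91 mm, bottoms at 77 mm (13 N). Pressed to under 81 mm (about 10 N) the lugs pass clockwise under a tooth to a stop about 45 degrees from the gap; let go there, the cap springs up 4 to 5 mm into notches: locked. Let go sooner it stays at 81 to 82 mm.
- tape_roll: yellow tape roll lying flat, 92 mm across, 19 mm high; origin at the centre of its underside. Loose bystander.
- card_box: dark blue-and-grey card box, 58 x 96 x 31 mm; origin at the centre of its underside. Loose bystander.
- marker: white and red marker pen lying on the table, 132 mm long along its y, 17 mm thick; origin under its middle. Loose bystander.
Not all that is in view belongs to the job. There is more than one size of the cap; the one meant has the size given above.

How it is judged:
By the outcome, as a careful person would: the job done as asked, in the order asked, and still so for the second after the job is handed in, with the robot touching nothing.
It also fails if it takes over 64 s, if anything falls off the work surface, if the arm or the gripper's body presses on something with over 40 N, if the wrist force passes 120 N, or if a joint passes its speed limit or range.

## Working session

There is one attempt and no reset: what is moved stays moved. The work goes in short steps, Python scripts to look and compute and a tool call to move; the robot and the scene stay as the last step left them, time stands still between calls to the robot, and variables do not carry over. Pictures are saved under pics/ and viewed, on a budget of 10 in all, crops included, one or two more only if the job needs it, and the job is handed in when it is done.

Besides the shell and the picture viewer there is one more tool, called after "Request:" in YAML: its name, and indented under it one key for each argument. apply_moves: Moves the arm, as the interface text tells. Its arguments: {"type":"object","properties":{"xyz":{"type":"array"},"yaw":{"type":"array"},"fingers":{"type":"number"}},"required":["xyz","yaw"]}

```bash
mkdir -p pics; cat > h.py <<'E'
from cell import manip
import numpy as np, cv2
def grab(n,f):
    d=manip.grab_frame(n); cv2.imwrite(f'pics/{f}.png',d['pixels'][:,:,::-1]); np.save(f'pics/{f}.npy',d,allow_pickle=True); return d
def ray(d,u,v,z):
    P=np.array(d['pose']); r=P[:3,:3]@np.array([(u-d['cx'])/d['fx'],(v-d['cy'])/d['fy'],1]); o=P[:3,3]
    return o+r*(z-o[2])/r[2]
def proj(d,p):
    P=np.array(d['pose']); c=P[:3,:3].T@(np.array(p)-P[:3,3]); return d['fx']*c[0]/c[2]+d['cx'],d['fy']*c[1]/c[2]+d['cy']
E
python3 - <<'E'
from h import *
for n in('top','side'):
    d=grab(n,n+'0'); print(n,d['fx'],d['cx'],d['cy'],np.round(d['pose'],3).tolist())
print(manip.tip_reach, manip.sense())
a=cv2.imread('pics/top0.png');b=cv2.imread('pics/side0.png')
E
```

```text
top 460.5373112201401 317.7839703763211 197.28570487716215 [[0.015, -0.994, 0.108, 399.687], [-1.0, -0.014, 0.005, 188.175], [-0.003, -0.108, -0.994, 1307.088], [0.0, 0.0, 0.0, 1.0]]
side 407.52089184243596 318.7885677303852 202.36928637524466 [[0.995, -0.066, 0.075, 460.89], [-0.099, -0.56, 0.822, -485.669], [-0.012, -0.826, -0.564, 586.856], [0.0, 0.0, 0.0, 1.0]]
14.0 {'clock': 0.1, 'joint_pos': array([-1.32551097e+00,  2.07359424e-01,  1.54279146e+00, -4.20321290e-05,
        1.39349909e+00, -1.50497847e-01]), 'joint_velocities': array([-0.00022771, -0.00194217, -0.00417474, -0.00089429,  0.00019706,
        0.00094052]), 'joint_torque': array([-3.57759354e-04, -3.84090436e+01, -2.92546731e+01, -1.70297776e-04,
        4.87984973e-03,  1.89626491e-05]), 'tcp_pos': array([ 221.50093236, -529.92548417,  244.23716381]), 'eef_rot': array([-1.02652478e-03,  9.80482021e-01,  1.96606073e-01, -6.93933669e-05]), 'ft_force': array([0.13039687, 0.22824783, 0.31462161]), 'ft_torque': array([ 0.06308908, -0.04543872, -0.03103143]), 'gripper_width': 85.47309146887147}
```

View pics/top0.png

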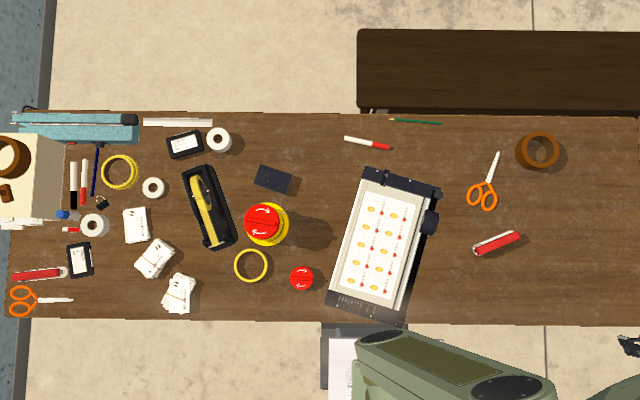

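View pics/side0.png

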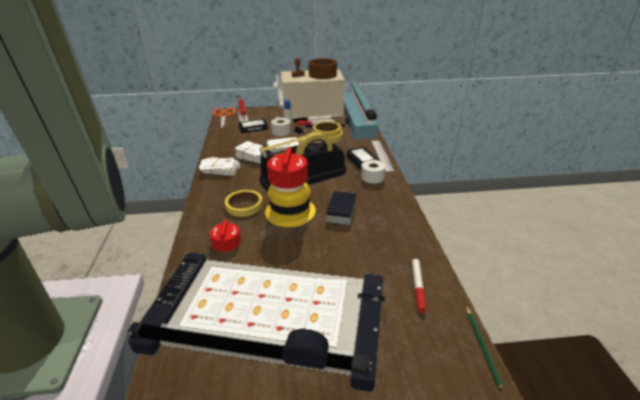

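```bash
python3 - <<'E'
from h import *
d=np.load('pics/top0.npy',allow_pickle=True).item(); s=np.load('pics/side0.npy',allow_pickle=True).item()
for nm,q in(('top',d),('side',s)):
    hsv=cv2.cvtColor(q['pixels'],cv2.COLOR_RGB2HSV)
    m=(((hsv[...,0]<6)|(hsv[...,0]>172))&(hsv[...,1]>170)&(hsv[...,2]>70)).astype(np.uint8)
    c,_=cv2.findContours(m,cv2.RETR_EXTERNAL,cv2.CHAIN_APPROX_NONE)
    for k in c:
        if cv2.contourArea(k)>200:
            (x,y),r=cv2.minEnclosingCircle(k); print(nm,cv2.boundingRect(k),x,y,r,ray(q,x,y,135 if r>15 else 30))
t=cv2.resize(d['pixels'][190:300,215:325],(600,600),interpolation=cv2.INTER_CUBIC)
cv2.imwrite('pics/crop.png',t[:,:,::-1])
E
```

```text
top (12, 269, 48, 12) 35.5 274.5 24.135135650634766 [320.75479421 901.6617517  135.        ]
top (290, 266, 24, 24) 301.1041564941406 277.65625 12.010682106018066 [315.93210607 236.46151153  30.        ]
top (475, 231, 46, 24) 497.3243103027344 242.8918914794922 23.428741455078125 [ 416.97875723 -262.30470049  135.        ]
top (243, 204, 37, 35) 260.9130554199219 221.43478393554688 18.09587287902832 [462.60898104 337.45206569 135.        ]
side (210, 219, 31, 33) 224.122802734375 235.6491241455078 16.754716873168945 [344.72491292  88.96718304 135.        ]
side (267, 148, 41, 40) 287.26470947265625 169.44117736816406 21.952585220336914 [463.80495595 311.0201586  135.        ]
```

View pics/crop.png

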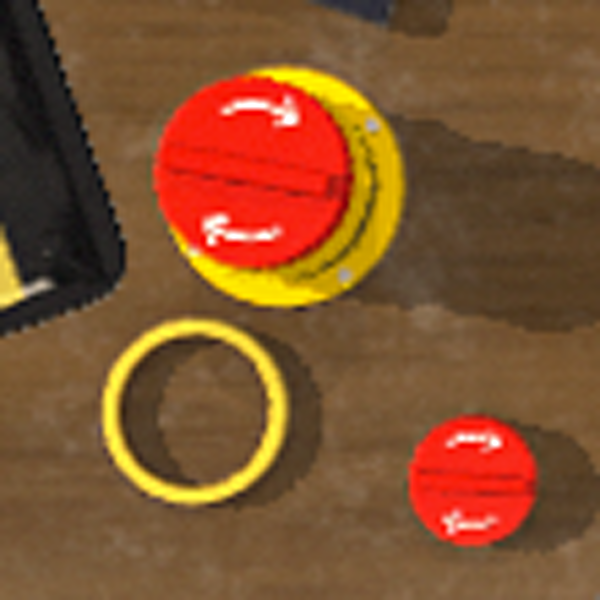

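Candidates: red cap at top (261,221), about 89 mm across, on the yellow canister; red cap at (301,278), about 60 mm, standing on the table. The first fits the size and place; the crop confirms it, with the rib running from upper left to lower right about 9° off horizontal in the image.

```bash
python3 - <<'E'
from h import *
d=np.load('pics/top0.npy',allow_pickle=True).item(); s=np.load('pics/side0.npy',allow_pickle=True).item()
C=lambda x,y:(215+x/5.4545-.5,190+y/5.4545-.5)
print(ray(d,*C(254,171.5),139), ray(d,*C(285.5,186.5),5))
# rib edges on the crop via dark line fit
for a,b in(((175,149),(345,177)),((165,169),(325,196))):
    p,q=ray(d,*C(*a),159),ray(d,*C(*b),159); v=p-q; print(p,q,np.degrees(np.arctan2(v[1],v[0])),np.linalg.norm(v))
for z in (95,118,141): print(z,proj(s,[462,336,z]))
# side: yellow flange & red extents
hsv=cv2.cvtColor(s['pixels'],cv2.COLOR_RGB2HSV)
y=((hsv[...,0]>20)&(hsv[...,0]<35)&(hsv[...,1]>150)&(hsv[...,2]>80)); y[:, :255]=0;y[:,325:]=0
for r in range(146,228,2):
    m=(((hsv[r,255:325,0]<6)|(hsv[r,255:325,0]>172))&(hsv[r,255:325,1]>170)); xr=255+np.flatnonzero(m); xy=np.flatnonzero(y[r])
    print(r,(xr.min(),xr.max()) if len(xr) else '-',(xy.min(),xy.max()) if len(xy) else '-')
st=manip.sense(); from scipy.spatial.transform import Rotation as R
q=st['eef_rot']; print(R.from_quat([q[1],q[2],q[3],q[0]]).as_matrix().round(3))
E
```

```text
[463.65060975 336.58658782 139.        ] [463.4493767  337.06319285   5.        ]
[472.33364816 370.51079192 159.        ] [460.64221612 292.3604057  159.        ] 81.49155341838632 79.02007624327497
[463.11064718 374.80047119 159.        ] [451.83221127 301.29022822 159.        ] 81.2773150170963 74.37041709531087
95 (np.float64(287.06763939717405), np.float64(179.11125156799636))
118 (np.float64(286.51038559174015), np.float64(170.55961372995515))
141 (np.float64(285.9375386307954), np.float64(161.76868274150277))
146 - (np.int64(302), np.int64(304))
148 (np.int64(288), np.int64(291)) -
150 (np.int64(286), np.int64(292)) (np.int64(297), np.int64(297))
152 (np.int64(285), np.int64(294)) (np.int64(297), np.int64(300))
154 (np.int64(278), np.int64(296)) -
156 (np.int64(272), np.int64(304)) -
158 (np.int64(269), np.int64(306)) -
160 (np.int64(267), np.int64(307)) -
162 (np.int64(266), np.int64(308)) -
164 (np.int64(266), np.int64(308)) -
166 (np.int64(266), np.int64(307)) -
168 (np.int64(267), np.int64(307)) -
170 (np.int64(267), np.int64(307)) -
172 (np.int64(267), np.int64(307)) -
17
[... 427 characters left out ...]
94 - (np.int64(255), np.int64(309))
196 - (np.int64(257), np.int64(309))
198 - (np.int64(258), np.int64(308))
200 - (np.int64(257), np.int64(306))
202 - (np.int64(256), np.int64(311))
204 - (np.int64(255), np.int64(313))
206 - (np.int64(255), np.int64(315))
208 - (np.int64(255), np.int64(315))
210 - (np.int64(255), np.int64(316))
212 - (np.int64(255), np.int64(315))
214 - (np.int64(265), np.int64(315))
216 - (np.int64(265), np.int64(314))
218 - (np.int64(266), np.int64(312))
220 - (np.int64(268), np.int64(310))
222 - (np.int64(270), np.int64(308))
224 - (np.int64(273), np.int64(304))
226 - (np.int64(278), np.int64(299))
[[ 0.923  0.386 -0.001]
 [ 0.386 -0.923  0.002]
 [ 0.    -0.002 -1.   ]]
```

Request:
apply_moves:
  xyz:
    - [8.4, 17.2, 0.8]
    - [8.4, 17.2, 0.8]
    - [8.4, 17.2, 0.8]
    - [8.4, 17.2, 0.8]
    - [8.4, 17.2, 0.8]
    - [8.4, 17.2, 0.8]
    - [8.4, 17.2, 0.8]
    - [8.4, 17.2, 0.8]
    - [8.4, 17.2, 0.8]
    - [8.4, 17.2, 0.8]
    - [8.4, 17.2, 0.8]
    - [8.4, 17.2, 0.8]
  yaw: [16, 16, 16, 16, 16, 16, 16, 16, 16, 16, 16, 16]
  fingers: 20

```text
clock: 1.3
tcp_pos: [431.6, -99.4, 264.9]
eef_rot: [-0.0, 0.508, 0.861, -0.0]
ft_force: [-0.4, 0.6, 0.3]
gripper_width: 20.2
```

Request:
apply_moves:
  xyz:
    - [1.27, 17.5, 0]
    - [1.27, 17.5, 0]
    - [1.27, 17.5, 0]
    - [1.27, 17.5, 0]
    - [1.27, 17.5, 0]
    - [1.27, 17.5, 0]
    - [1.27, 17.5, 0]
    - [1.27, 17.5, 0]
    - [1.27, 17.5, 0]
    - [1.27, 17.5, 0]
    - [1.27, 17.5, 0]
    - [1.27, 17.5, 0]
  yaw: [16, 16, 16, 16, 16, 16, 16, 16, 16, 16, 16, 16]

```text
clock: 2.5
tcp_pos: [463.5, 336.5, 264.5]
eef_rot: [-0.001, -0.297, 0.955, -0.0]
ft_force: [1.0, -0.2, -0.9]
gripper_width: 19.9
```

Request:
apply_moves:
  xyz:
    - [0, 0, -1]
    - [0, 0, -2]
    - [0, 0, -2.6]
    - [0, 0, -3]
    - [0, 0, -3.2]
    - [0, 0, -3.2]
    - [0, 0, -3.2]
    - [0, 0, -3.2]
    - [0, 0, -3.2]
    - [0, 0, -3.2]
    - [0, 0, -3.2]
    - [0, 0, -3.2]
  yaw: [7.8, 7.8, 7.8, 7.8, 7.8, 7.8, 7.8, 7.8, 7.8, 7.8, 7.8, 7.8]

```text
clock: 3.7
tcp_pos: [463.4, 337.0, 185.4]
eef_rot: [0.0, -0.652, 0.758, -0.0]
ft_force: [-0.1, 0.6, -0.6]
gripper_width: 19.5
```

```bash
python3 - <<'E'
from h import *
t=grab('top','t1');s=grab('side','s1'); st=manip.sense()
print(st['tcp_pos'],st['joint_pos'],st['eef_rot'],proj(t,[463.5,336.8,159]))
a=cv2.resize(t['pixels'][190:270,205:305],(500,400),interpolation=cv2.INTER_CUBIC);b=cv2.resize(s['pixels'][110:230,230:350],(400,400),interpolation=cv2.INTER_CUBIC)[:,50:350]
cv2.imwrite('pics/c1.png',np.hstack([a,b])[:,:,::-1])
E
```

```text
[463.41270557 337.0090687  185.33454124] [ 4.77747350e-01  2.57415535e-01  1.60856948e+00  2.52135936e-05
  1.27552304e+00 -2.51493506e+00] [ 4.39432192e-05 -6.52545868e-01  7.57749225e-01  1.95965966e-06] (np.float64(259.97425493759414), np.float64(220.54751702322076))
```

View pics/c1.png

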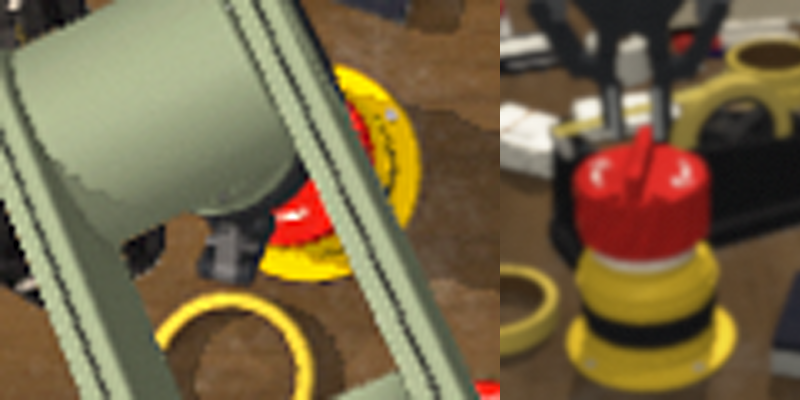

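The side view shows the fingers straddling the rib from above, with the white band visible under the skirt (loose). I'll lower over the rib.

Request:
apply_moves:
  xyz:
    - [0, 0, -0.4]
    - [0, 0, -0.8]
    - [0, 0, -1.1]
    - [0, 0, -1.1]
    - [0, 0, -1.1]
  yaw: [0, 0, 0, 0, 0]

```text
clock: 4.3
tcp_pos: [463.1, 336.8, 157.2]
eef_rot: [-0.001, -0.653, 0.758, 0.0]
ft_force: [0.7, -0.6, 0.2]
gripper_width: 20.1
```

Request:
apply_moves:
  xyz:
    - [0, 0, 0]
    - [0, 0, 0]
    - [0, 0, 0]
    - [0, 0, 0]
    - [0, 0, 0]
    - [0, 0, 0]
    - [0, 0, 0]
    - [0, 0, 0]
    - [0, 0, 0]
    - [0, 0, 0]
    - [0, 0, 0]
    - [0, 0, 0]
  yaw: [0, 0, -0.4, -0.8, -1.2, -1.6, -2.0, -2.4, -2.8, -3.2, -3.6, -4.0]
  fingers: 16

```text
clock: 5.5
tcp_pos: [463.2, 336.9, 158.0]
eef_rot: [-0.0, -0.48, 0.877, -0.0]
ft_force: [-1.7, 0.7, -0.1]
gripper_width: 16.2
```

```bash
cat > chk.py <<'E'
from h import *
import sys
def chk(s):
    p=s['pixels'][140:200,255:320].astype(int); r=(p[...,0]>90)&(p[...,1]<60)
    h=[np.flatnonzero(r[:,x-255]).max()+140 for x in (276,280,284,288,292,296)]
    w=(p.min(2)>110).sum()
    return h, w, int(r.sum())
if __name__=='__main__':
    st=manip.sense(); s=grab('side',sys.argv[1]); q=st['eef_rot']
    print(st['clock'],st['tcp_pos'].round(1),'yaw',np.degrees(2*np.arctan2(q[2],q[1])).round(1)%360,st['ft_force'].round(1),st['ft_torque'].round(2),st['gripper_width'],'rows,white,red',chk(s))
E
python3 - <<'E'
from chk import *
print(chk(np.load('pics/s1.npy',allow_pickle=True).item()))
E
python3 chk.py s2
```

```text
([np.int64(185), np.int64(186), np.int64(187), np.int64(187), np.int64(187), np.int64(186)], np.int64(334), 1114)
5.5 [463.2 336.9 158. ] yaw 237.4 [-1.7  0.7 -0.1] [-0.03  0.22  0.05] 16.190075783735477 rows,white,red ([np.int64(185), np.int64(186), np.int64(187), np.int64(187), np.int64(187), np.int64(186)], np.int64(224), 1004)
```

Request:
apply_moves:
  xyz:
    - [0, 0, 0]
    - [0, 0, 0]
    - [0, 0, 0]
    - [0, 0, 0]
    - [0, 0, 0]
    - [0, 0, 0]
  yaw: [-0.4, -0.8, -1.2, -1.6, -2.0, -2.0]

```text
clock: 6.15
tcp_pos: [463.2, 337.0, 157.8]
eef_rot: [-0.0, -0.387, 0.922, 0.0]
ft_force: [-1.3, 0.6, 0.9]
gripper_width: 15.9
```

```bash
python3 chk.py s3
```

```text
6.15 [463.2 337.  157.8] yaw 225.5 [-1.3  0.6  0.9] [0.03 0.12 0.04] 15.907645331371675 rows,white,red ([np.int64(187), np.int64(188), np.int64(189), np.int64(189), np.int64(189), np.int64(188)], np.int64(207), 1044)
```

Request:
apply_moves:
  xyz:
    - [0, 0, 0]
    - [0, 0, 0]
    - [0, 0, 0]
    - [0, 0, 0]
    - [0, 0, 0]
    - [0, 0, 0]
  yaw: [-0.4, -0.8, -1.2, -1.6, -2.0, -2.0]

```text
clock: 6.8
tcp_pos: [462.8, 336.8, 157.7]
eef_rot: [-0.001, -0.289, 0.957, -0.0]
ft_force: [-3.1, -0.4, 1.4]
gripper_width: 16.2
```

```bash
python3 chk.py s4
```

```text
6.8 [462.8 336.8 157.7] yaw 213.6 [-3.1 -0.4  1.4] [-0.15  0.49  0.54] 16.199789347197104 rows,white,red ([np.int64(187), np.int64(189), np.int64(189), np.int64(189), np.int64(189), np.int64(188)], np.int64(228), 1043)
```

The skirt's lower edge dropped 2 px (about 5 mm) and the turn is now blocked (0.54 N m), so the cap has fallen into the gaps. I'll ease the twist and press down.

Request:
apply_moves:
  xyz:
    - [0, 0, 0]
    - [0, 0, -0.1]
    - [0, 0, -0.2]
    - [0, 0, -0.3]
    - [0, 0, -0.4]
    - [0, 0, -0.5]
    - [0, 0, -0.6]
    - [0, 0, -0.6]
  yaw: [0.6, 0.6, 0.6, 0.6, 0.6, 0.6, 0.6, 0.6]

```text
clock: 7.65
tcp_pos: [464.1, 338.5, 144.2]
eef_rot: [0.001, -0.317, 0.948, 0.001]
ft_force: [-3.1, 2.1, 6.4]
gripper_width: 16.0
```

```bash
python3 chk.py s5
```

```text
7.65 [464.1 338.5 144.2] yaw 217.0 [-3.1  2.1  6.4] [0.38 0.56 0.12] 16.049842472552587 rows,white,red ([np.int64(190), np.int64(191), np.int64(192), np.int64(192), np.int64(192), np.int64(191)], np.int64(172), 1026)
```

Request:
apply_moves:
  xyz:
    - [0, 0, -0.1]
    - [0, 0, -0.2]
    - [0, 0, -0.26]
    - [0, 0, -0.26]
    - [0, 0, -0.26]
  yaw: [0, 0, 0, 0, 0]

```text
clock: 8.2
tcp_pos: [464.3, 338.8, 139.1]
eef_rot: [0.002, -0.317, 0.948, 0.002]
ft_force: [-5.4, 1.8, 11.0]
gripper_width: 16.2
```

```bash
python3 chk.py s6
```

```text
8.2 [464.3 338.8 139.1] yaw 217.0 [-5.4  1.8 11. ] [0.25 0.88 0.1 ] 16.1734223047388 rows,white,red ([np.int64(191), np.int64(192), np.int64(193), np.int64(193), np.int64(193), np.int64(192)], np.int64(170), 1014)
```

Request:
apply_moves:
  xyz:
    - [0, 0, -0.06]
    - [0, 0, -0.06]
    - [0, 0, -0.06]
    - [0, 0, -0.06]
    - [0, 0, -0.06]
    - [0, 0, -0.06]
    - [0, 0, -0.06]
    - [0, 0, -0.06]
    - [0, 0, -0.06]
    - [0, 0, -0.06]
    - [0, 0, -0.06]
    - [0, 0, -0.06]
  yaw: [0, -0.5, -1, -1.5, -2, -2.5, -3, -3.5, -4, -4.5, -5, -5]

```text
clock: 9.45
tcp_pos: [464.1, 338.3, 138.1]
eef_rot: [0.001, -0.061, 0.998, 0.001]
ft_force: [-6.9, -1.0, 15.3]
gripper_width: 16.2
```

```bash
python3 chk.py s7
```

```text
9.45 [464.1 338.3 138.1] yaw 187.0 [-6.9 -1.  15.3] [-0.13  1.1   0.23] 16.246115826883376 rows,white,red ([np.int64(192), np.int64(193), np.int64(194), np.int64(194), np.int64(193), np.int64(193)], np.int64(243), 1042)
```

Request:
apply_moves:
  xyz:
    - [0, 0, 0]
    - [0, 0, 0]
    - [0, 0, 0]
    - [0, 0, 0]
    - [0, 0, 0]
    - [0, 0, 0]
  yaw: [-0.5, -1, -1.5, -2, -2.5, -2.5]

```text
clock: 10.1
tcp_pos: [463.8, 338.6, 138.2]
eef_rot: [0.001, 0.068, 0.998, 0.001]
ft_force: [-7.9, 0.1, 16.0]
gripper_width: 16.3
```

```bash
python3 chk.py s8
```

```text
10.1 [463.8 338.6 138.2] yaw 172.2 [-7.9  0.1 16. ] [-0.01  1.21  1.31] 16.309834088082553 rows,white,red ([np.int64(192), np.int64(193), np.int64(193), np.int64(194), np.int64(193), np.int64(192)], np.int64(238), 1033)
```

Request:
apply_moves:
  xyz:
    - [0, 0, 0]
    - [0, 0, 0]
    - [0, 0, 0]
    - [0, 0, 0]
  yaw: [-0.4, -0.8, -1.2, -1.2]

```text
clock: 10.55
tcp_pos: [463.7, 338.7, 138.4]
eef_rot: [0.002, 0.126, 0.992, 0.001]
ft_force: [-9.0, -0.6, 16.6]
gripper_width: 16.5
```

```bash
python3 chk.py s9
```

```text
10.55 [463.7 338.7 138.4] yaw 165.5 [-9.  -0.6 16.6] [0.01 1.23 3.41] 16.51134577320101 rows,white,red ([np.int64(192), np.int64(193), np.int64(193), np.int64(194), np.int64(193), np.int64(192)], np.int64(193), 1043)
```

The stop is reached (torque 3.4 N m, no further turn). I'll ease the twist and lift.

Request:
apply_moves:
  xyz:
    - [0, 0, 0]
    - [0, 0, 0]
    - [0, 0, 0.15]
    - [0, 0, 0.3]
    - [0, 0, 0.45]
    - [0, 0, 0.6]
    - [0, 0, 0.6]
  yaw: [0.6, 1.3, 1.3, 1.3, 1.3, 1.3, 1.3]

```text
clock: 11.3
tcp_pos: [464.3, 338.7, 146.7]
eef_rot: [0.001, 0.064, 0.998, 0.002]
ft_force: [6.9, 9.9, -15.3]
gripper_width: 16.4
```

```bash
python3 chk.py s10
```

```text
11.3 [464.3 338.7 146.7] yaw 172.6 [  6.9   9.9 -15.3] [ 1.6  -1.25  0.68] 16.36443418168642 rows,white,red ([np.int64(189), np.int64(190), np.int64(191), np.int64(191), np.int64(190), np.int64(190)], np.int64(245), 1048)
```

Pulling −15 N: the skewed fingers are dragging the rib up, so I'll open them and move clear.

Request:
apply_moves:
  xyz:
    - [0, 0, 0]
    - [0, 0, 0]
    - [0, 0, 0]
    - [0, 0, 0]
  yaw: [0.3, 0.3, 0.3, 0.3]
  fingers: 30

```text
clock: 11.75
tcp_pos: [463.7, 336.7, 149.8]
eef_rot: [0.0, 0.049, 0.999, -0.0]
ft_force: [-0.0, -0.3, 0.0]
gripper_width: 30.0
```

```bash
python3 chk.py s11
```

```text
11.75 [463.7 336.7 149.8] yaw 174.4 [-0.  -0.3  0. ] [ 0.01 -0.01  0.01] 30.016181638775034 rows,white,red ([np.int64(189), np.int64(190), np.int64(191), np.int64(191), np.int64(190), np.int64(190)], np.int64(257), 1042)
```

Request:
apply_moves:
  xyz:
    - [0, 0, 1]
    - [0, 0, 2]
    - [0, 0, 3]
    - [0, 0, 4]
    - [0, -2, 5]
    - [0, -4, 5]
    - [0, -6, 5]
    - [0, -8, 5]
    - [0, -10, 5]
    - [0, -10, 5]
  yaw: [0, 0, 0, 0, 0, 0, 0, 0, 0, 0]

```text
clock: 12.8
tcp_pos: [463.5, 82.2, 275.2]
eef_rot: [0.001, 0.052, 0.999, -0.001]
ft_force: [-0.0, 0.7, 0.2]
gripper_width: 29.6
```

```bash
python3 chk.py s12; python3 - <<'E'
from h import *
t=grab('top','t2'); s=np.load('pics/s12.npy',allow_pickle=True).item(); s0=np.load('pics/side0.npy',allow_pickle=True).item()
f=lambda s:cv2.resize(s['pixels'][140:230,245:335],(400,400),interpolation=cv2.INTER_CUBIC)
cv2.imwrite('pics/c2.png',np.hstack([f(s0),f(s)])[:,:,::-1])
E
```

```text
12.8 [463.5  82.2 275.2] yaw 174.0 [-0.   0.7  0.2] [0.03 0.05 0.02] 29.59509325723802 rows,white,red ([np.int64(189), np.int64(190), np.int64(191), np.int64(191), np.int64(190), np.int64(190)], np.int64(201), 860)
```

View pics/c2.png

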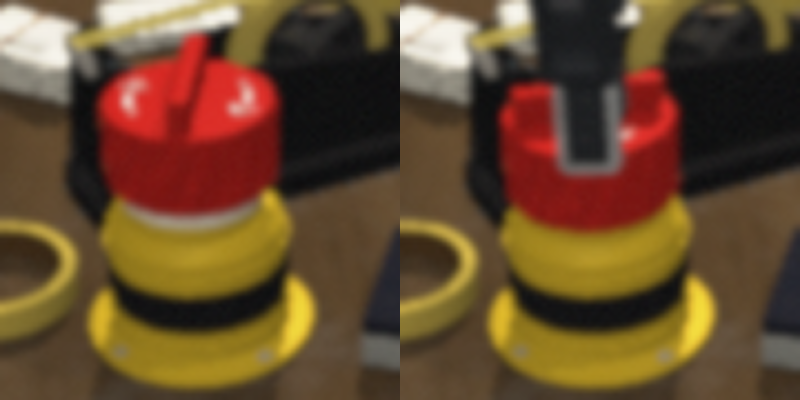

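View pics/t2.png

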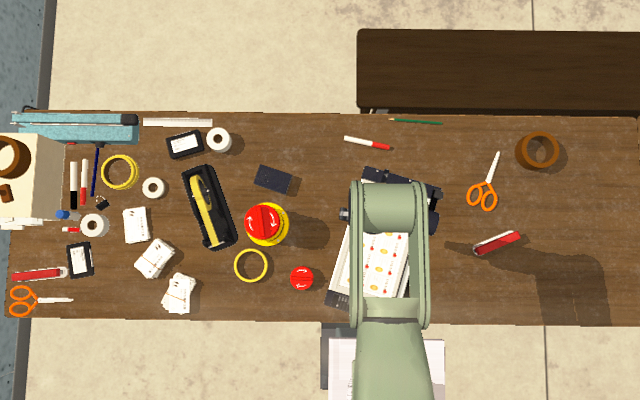

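The white band is now hidden under the skirt. In the top view the cap sits at (264,223), and the tape roll (251,266), card box (273,179) and marker (368,143) are where they were. The gripper is clear of everything, so I'm handing in.

```bash
python3 -c "
from cell import manip
print(manip.job_done())"
```

```text
the job is handed in; nothing more can be done
None
```

The cap is locked on the canister, and I handed the job in with the robot touching nothing, at about 13 s on its clock. No check failed or disagreed.

- **What I did:** I straddled the rib with the fingers and turned the cap clockwise until it fell into the gaps. I then pressed it down with 11 to 16 N, twisted it about 45° clockwise to the stop (3.4 N m) and let it spring up.
- **Lock check:** In the side view the skirt's lower edge rose back to a height of about 86 mm, and the white band is hidden. As I lifted away, the fingers dragged on the rib with about 15 N until I opened them; the cap did not come up with them.
- **Bystanders:** The tape roll, card box and marker look unmoved in the last top view.

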